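# Catch the ring case lid and lower it shut

### The job

Close the open wooden ring case without letting the lid drop and without gripping anything. With your fingertips, tip the standing lid over towards its front until it starts to fall by itself, catch it from below on your fingers and bring it to rest while it is still about half open, then lower it gently on the fingers until it is fully shut and take the hand away. Leave the case where it stands, the gold ring lying inside it, and the other things alone.

Things in the scene. Friction and masses are not known exactly. Their poses are not given: they have to be found in the camera images.
- ring_case: pale wooden ring case, 100 mm deep (x), 120 mm wide (y), walls 55 mm high and 7 mm thick, 0.9 kg, standing loose on the bench, its front turned to the robot's right (-y) and more or less towards the robot. Origin: centre of its underside; z up; +x points from its front (with a brass plate) to its hinged back.
- case_hinge (a point): the middle of the lid's hinge line, at the back upper edge of the case, 50 mm behind the centre and 55 mm above the underside; the hinge line is parallel to the case's y axis.
- case_lid (a joint): lid angle, rad: 0 shut, 1.57 upright, 1.75 at its stop leaning back. Wooden panel 100 mm long from the hinge, 120 mm wide, 7 mm thick, about 0.1 kg. The stiff, damped hinge lets it stand near upright; pushed forward past some 1.2 to 1.35 rad it falls shut by itself in 2 to 4 s and would bang.
- tab_edge (a point): middle of the outer edge, on the lid's inner side (its underside when shut), of the brass lifting tab; 122 mm from the hinge line. The tab, 60 mm wide and 5 mm thick, continues the lid's underside 22 mm beyond its free edge, so it overhangs the front of the shut case by 22 mm, 55 mm above the bench.
- gold_ring: plain gold-coloured ring blank 24 mm across and 5 mm high, lying loose on the blue padding in the middle of the case, 29 mm above the case's underside. Origin: centre of its underside.
- bur_box: open dark wooden box of small files, 88 x 125 x 40 mm, loose, beside the case. Origin: centre of its underside.
- phial: small blue-capped phial, 33 mm across and 42 mm high, loose, behind the work. Origin: centre of its underside.
- loupe: black eye loupe, 34 mm across and 26 mm high, loose, behind the work. Origin: centre of its underside.
Not all that is in view belongs to the job. What is shaped like the ring_case but green is not meant.

How it is judged:
By the outcome, as a careful person would: the job done as asked, in the order asked, and still so for the second after the job is handed in, with the robot touching nothing.
It also fails if it takes over 54 s, if anything falls off the work surface, if the arm or the gripper's body presses on something with over 40 N, if the wrist force passes 120 N, or if a joint passes its speed limit or range.

### The arm

A 6-joint arm with a two-finger parallel gripper is mounted at the origin on a cart in front of the work surface, level with it; the furniture and walls round the work are solid. World frame = base frame: x ahead of the robot, y to its left, z up, the work surface at z = 0. Lengths are in m, angles in rad, forces in N, time in s.
With the tool pointing down it reaches from about 0.35 to 0.925 m from the base axis. Payload 6.4 kg.
Tool frame: the origin (TCP) lies at the very end of the fingers, on their centre line; the grasp point (between the pads) lies 19 mm behind it; z points along the fingers, y is the line along which they close (so a half turn about z gives the same grasp; the last joint's range is limited). The gripper opens to 85 mm and grips with 20 to 120 N. Pads are 22 mm wide; open, the fingers measure 114 mm over their backs; the gripper's body (76 mm by 85 mm) begins 54 mm behind the grasp point. The pads swing forward as they close: fully open they stand 13 mm farther back than shut.
Start: joints at [-1.285, 0.245, 1.558, -0, 1.339, -0.174], TCP at [0.288, -0.583, 0.231] pointing down, gripper open.
Joint ranges: [-3.13, 3.13], [-1.02, 2.26], [0.13, 2.54], [-0.95, 4.09], [0.21, 2.88], [-2.74, 2.74]. Speed limits (rad/s): [2.57, 2.57, 3.14, 3.14, 3.14, 3.14].

### API

Orientations are given as a rotation vector (axis times angle).
In Python, from plant import robot, imaging gives the robot as it stands.
- The arm moves only by the shell command python3 -m inch FILE, which reads ROWS from the file FILE. ROWS is a JSON list of rows, 1 to 12 of them, each an object with the fields x, y, z (the shift in m), spin (a turn about the tool's z in rad), jaw (the finger opening in m); a field left out counts as zero (the opening has to be given); each row is the pose to reach, as a shift and turn from the pose commanded when the command began, along the tool's axes at that moment; what a row does not reach only later rows make up. A row lasts 1/8 s, in which the tool goes at most 0.0625 m and 0.188 rad, less where a joint would pass 70% of its speed; a pose out of reach is approached as far as the arm can. The fingers move at their own pace and stop on an object; the grip force is fixed at half the most. Time passes only in rows, so rows that do not move let the fingers close. It prints the time, the measured TCP pose, the force, the opening and the grip force at its end. Input that does not fit is refused with a message, and nothing moves.
- robot.get_state(): the state, without advancing time (a new reading comes with each control period).
- imaging.read_camera(name): name is "scene" or "top" or "wrist"; returns a dict with "image" (420x560x3 uint8, blue, green, red), "fx", "fy", "cx", "cy" (pixels), "rvec" (rotation vector, rad) and "tvec" (3), from world to camera coordinates, as OpenCV has them. Camera axes: x right, y down, z forward; pixel columns grow to the right and rows downward; lengths in m; the calibration is good to about 2 mm. The wrist camera is an equidistant fisheye: a pixel r from the principal point sees the ray r / f radians off the axis. A picture is of the moment at which its call begins. There is no depth.
- robot.finish_job(): hands the job in; it is judged then, once.
The state is a dict: "time_s": time; "q": joint angles; "joint_velocities": joint speeds; "joint_torque": joint torques, N m; "tool_pos": TCP position; "tcp_rot": TCP orientation; "wrist_force": force on the tool from outside, world axes, zero at the start; "torque": the same for the moment, N m; "opening": finger opening in m; "gripper_force": force on a finger pad.
Only numpy, scipy, OpenCV 4.12 (cv2) and the standard library are available. Lean on these libraries where they do the work, as an engineer would, in place of code of your own. Each camera call takes 0.05 s, during which the arm holds its last target. There are 200 camera calls.

## Working session

There is one attempt and no reset: what is moved stays moved. The work goes in short steps, Python scripts to look and compute and a shell command to move; the robot and the scene stay as the last step left them, time stands still between calls to the robot, and variables do not carry over. Pictures are saved under pics/ and viewed, at most 10 in all, crops included, and the job is handed in when it is done.

```bash
ls; mkdir -p pics
python3 - <<'E'
from plant import robot, imaging
import cv2,json
for n in("scene","top"):
    d=imaging.read_camera(n); cv2.imwrite(f"pics/{n}0.png",d["image"]); print(n,d["fx"],d["fy"],d["cx"],d["cy"],d["rvec"],d["tvec"])
s=robot.get_state();print(s)
E
```

```text
pics
scene 512.1020964848132 512.1020964848132 276.7886593400996 200.60640863402566 [ 1.07151368 -2.41856381  1.00077658] [0.62731752 0.23489525 0.97685784]
top 406.2429808917479 406.2429808917479 271.6431161596993 209.13142078398377 [ 2.13677935 -2.12528799  0.22774433] [0.27396627 0.64391068 1.01916167]
{'time_s': 0.1, 'q': array([-1.28512821e+00,  2.45791602e-01,  1.55891422e+00,  1.18267529e-05,
        1.33869339e+00, -1.74124683e-01]), 'joint_velocities': array([ 0.00075522, -0.00304155, -0.00263415, -0.00024593, -0.00155305,
        0.0001265 ]), 'joint_torque': array([-4.33992955e-04, -4.30671179e+01, -3.27129579e+01, -1.83547049e-04,
        2.82723973e-03, -1.48786999e-06]), 'tool_pos': array([ 0.28829326, -0.5820003 ,  0.23024833]), 'tcp_rot': array([-3.05718143e+00, -7.15480265e-01,  1.40055475e-04]), 'wrist_force': array([-0.17994009, -0.18634477, -0.01355061]), 'torque': array([-0.00617699,  0.01555795, -0.02523314]), 'gripper_force': 0.0, 'opening': 0.08539711720409157}
```

View pics/scene0.png

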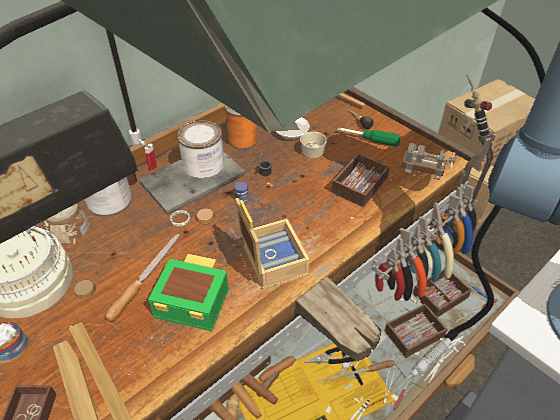

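View pics/top0.png

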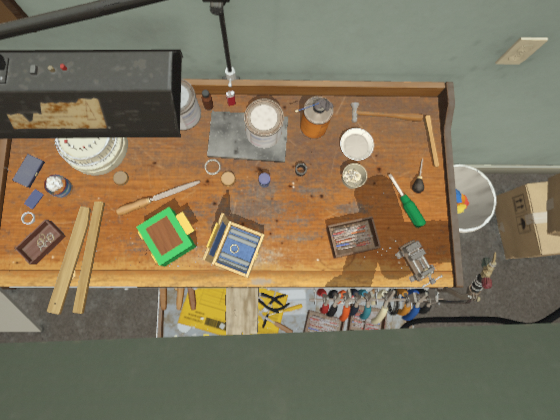

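The scene view shows the open case at about (275,255) with its lid at (245,225), the ring at (270,254) and the green decoy at (188,295). In the top view, the case is at (238,247) and the lid is on its left at (212,240). I'll enlarge both.

Run:
```python
import cv2,numpy as np
a=cv2.imread("pics/scene0.png")[190:295,225:320];b=cv2.imread("pics/top0.png")[205:285,195:275]
a=cv2.resize(a,(400,442),interpolation=cv2.INTER_CUBIC);b=cv2.resize(b,(400,400),interpolation=cv2.INTER_CUBIC)
o=np.zeros((442,800,3),np.uint8);o[:,:400]=a;o[:400,400:]=b
cv2.imwrite("pics/crop.png",o)
```

```text
(no output)
```

View pics/crop.png

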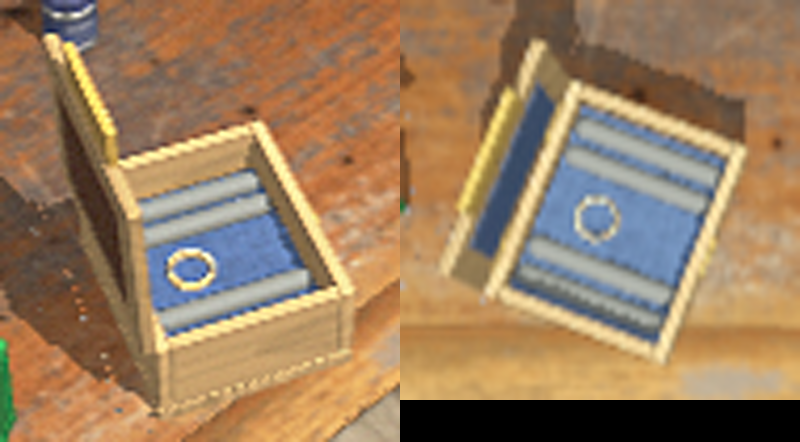

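The crop shows the rim corners in the top view at about (229.6,221.4), (264.4,235), (247.6,277.4) and (214,264). The lid edge there runs from (222.6,213) to (204,260). In the scene view the rim corners are at (263.7,271.5), (308.6,258.9) and (286.3,219).

```bash
cat > h.py <<'E'
from plant import robot, imaging
import cv2,numpy as np
from scipy.spatial.transform import Rotation as R
K={"scene":(512.102,276.789,200.606,[1.07151368,-2.41856381,1.00077658],[0.62731752,0.23489525,0.97685784]),
"top":(406.243,271.643,209.131,[2.13677935,-2.12528799,0.22774433],[0.27396627,0.64391068,1.01916167])}
def ray(n,p):
    f,cx,cy,r,t=K[n]; M=R.from_rotvec(r).as_matrix()
    return -M.T@t, M.T@np.array([(p[0]-cx)/f,(p[1]-cy)/f,1])
def onz(n,p,z):
    c,d=ray(n,p); return c+d*(z-c[2])/d[2]
def two(p,q):
    a,u=ray("scene",p);b,v=ray("top",q)
    s=np.linalg.lstsq(np.c_[u,-v],b-a,rcond=None)[0]; P,Q=a+u*s[0],b+v*s[1]
    return (P+Q)/2,np.linalg.norm(P-Q)
E
python3 - <<'E'
from h import *
np.set_printoptions(precision=4,suppress=True)
T=[onz("top",p,.055) for p in((229.6,221.4),(264.4,235),(247.6,277.4),(214,264))]
for t in T: print(t)
c=sum(T)/4
ax=(T[0]+T[3]-T[1]-T[2]);print("c",c,"axis deg",np.degrees(np.arctan2(ax[1],ax[0])),np.linalg.norm(ax)/2, np.linalg.norm(T[0]+T[1]-T[2]-T[3])/2)
for p in((263.7,271.5),(308.6,258.9),(286.3,219)): print("s",onz("scene",p,.055))
# lid edge: scene crop corners (50,37)?,(135,195)
print(two((225+128/4.21,190+190/4.21),(204,260)), two((225+52/4.21,190+37/4.21),(222.6,213)))
E
```

```text
[0.6093 0.3883 0.055 ]
[0.5737 0.2962 0.055 ]
[0.4636 0.3387 0.055 ]
[0.4975 0.426  0.055 ]
c [0.536  0.3623 0.055 ] axis deg 68.8460008880603 0.09617073598182632 0.11797635386475663
s [0.4998 0.428  0.055 ]
s [0.4631 0.3413 0.055 ]
s [0.5724 0.3003 0.055 ]
(array([0.5026, 0.4382, 0.1671]), np.float64(0.0061778176821940135)) (array([0.6132, 0.3967, 0.1508]), np.float64(0.0026642488236735254))
```

Run:
```python
from h import *
np.set_printoptions(precision=3,suppress=True)
print(ray("scene",(277,200))[0],ray("top",(272,209))[0])
for n,ps in(("top",((5,385),(270,335),(550,345),(90,50),(180,130),(0,140))),("scene",((270,128),(60,0),(490,0),(130,165),(90,95),(0,190)))):
  for p in ps: print(n,p,*[onz(n,p,z) [:2]for z in(0,.3,.6,.8)])
d=imaging.read_camera("wrist");cv2.imwrite("pics/w0.png",d["image"])
```

```text
[0.031 0.816 0.858] [0.438 0.301 1.116]
top (5, 385) [0.192 0.954] [0.258 0.779] [0.324 0.603] [0.368 0.486]
top (270, 335) [0.315 0.279] [0.348 0.285] [0.381 0.291] [0.403 0.295]
top (550, 345) [ 0.29  -0.468] [ 0.33  -0.262] [ 0.369 -0.055] [0.396 0.083]
top (90, 50) [1.135 0.822] [0.948 0.682] [0.76  0.542] [0.635 0.448]
top (180, 130) [0.885 0.542] [0.765 0.477] [0.645 0.412] [0.565 0.369]
top (0, 140) [0.849 1.051] [0.738 0.849] [0.628 0.648] [0.554 0.513]
scene (270, 128) [0.891 0.065] [0.59  0.327] [0.29 0.59] [0.089 0.765]
scene (60, 0) [2.059 0.124] [1.35  0.366] [0.641 0.608] [0.168 0.769]
scene (490, 0) [ 0.928 -1.113] [ 0.615 -0.439] [0.301 0.236] [0.092 0.686]
scene (130, 165) [1.015 0.432] [0.671 0.566] [0.327 0.7  ] [0.097 0.79 ]
scene (90, 95) [1.375 0.355] [0.905 0.516] [0.435 0.677] [0.122 0.785]
scene (0, 190) [1.147 0.713] [0.756 0.749] [0.366 0.785] [0.106 0.809]
```

View pics/w0.png

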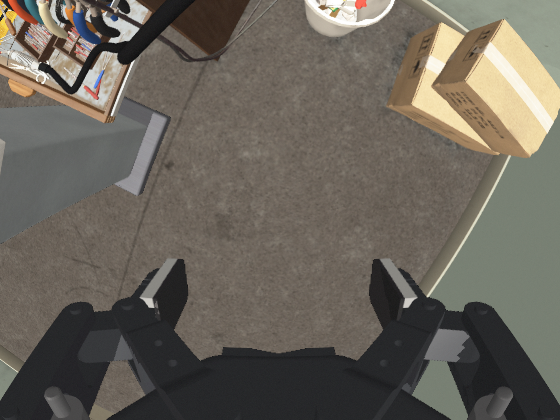

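The wrist view shows only floor and the open fingers. The large green body overhead could block the arm, so I'll locate it before moving.

```bash
python3 - <<'E'
from h import *
np.set_printoptions(precision=3,suppress=True)
def proj(n,P):
    f,cx,cy,r,t=K[n]; return cv2.projectPoints(np.array([P],float),np.array(r),np.array(t),np.array([[f,0,cx],[0,f,cy],[0,0,1]]),None)[0].ravel()
for P in((.375,.505,.52),(.375,.505,.6),(.375,.505,.8),(.3,.505,.52),(.375,.4,.52),(.375,.2,.52)): print(P,proj("scene",P),proj("top",P))
t=cv2.imread("pics/top0.png")
for x in(10,50,100,200,300,400,500,550):
    c=t[280:,x].astype(int); d=np.abs(np.diff(c.sum(1))); print(x,280+np.where(d>40)[0][-3:],c[-5])
E
python3 - <<'E'
import cv2,numpy as np
s=cv2.imread("pics/scene0.png")
for p in((150,20),(230,30),(300,40),(400,40),(300,90),(250,80)): print(p,s[p[1],p[0]])
E
```

```text
(0.375, 0.505, 0.52) [277.014 120.355] [116.032 332.858]
(0.375, 0.505, 0.6) [276.88   54.695] [ 92.613 340.096]
(0.375, 0.505, 0.8) [ 276.366 -197.522] [-20.623 375.092]
(0.3, 0.505, 0.52) [325.899 152.448] [111.861 389.948]
(0.375, 0.4, 0.52) [341.627  85.358] [191.287 332.926]
(0.375, 0.2, 0.52) [439.707  32.234] [332.998 333.053]
10 [301 330 331] [83 98 91]
50 [298 311 312] [83 99 91]
100 [280 281 287] [ 82 100  91]
200 [317 319 335] [ 88 105  97]
300 [303 331 332] [ 90 105  98]
400 [326 327 328] [ 89 106  97]
500 [317 322 323] [ 86 104  93]
550 [313 322 323] [ 85 102  92]
(150, 20) [59 65 62]
(230, 30) [104 124 109]
(300, 40) [109 124 113]
(400, 40) [101 119 105]
(300, 90) [ 99 115 103]
(250, 80) [48 59 56]
```

Run:
```python
import cv2,numpy as np
t=cv2.imread("pics/top0.png")[270:];s=cv2.imread("pics/scene0.png")[:200]
o=np.vstack([t,s]);o=np.clip(o.astype(float)*1.5,0,255).astype(np.uint8)
cv2.imwrite("pics/band.png",cv2.resize(o,None,fx=1.4,fy=1.4))
```

```text
(no output)
```

View pics/band.png

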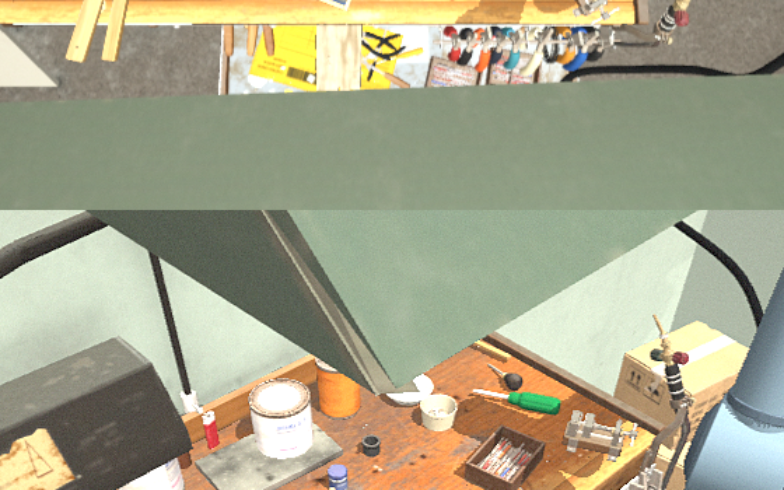

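The band at the bottom of the top view is a straight-edged surface in front of the robot. The wedge in the scene view is a foreground object near that camera, about (270,128). I'll move in stages and compare the pictures.

```bash
echo '[{"x": 0.05,"y": -0.02,"z": -0.01,"jaw": 0},{"x": 0.1,"y": -0.04,"z": -0.03,"jaw": 0},{"x": 0.15,"y": -0.06,"z": -0.04,"jaw": 0},{"x": 0.2,"y": -0.08,"z": -0.05,"jaw": 0},{"x": 0.25,"y": -0.1,"z": -0.05,"jaw": 0},{"x": 0.3,"y": -0.12,"z": -0.05,"jaw": 0},{"x": 0.35,"y": -0.14,"z": -0.05,"jaw": 0},{"x": 0.4,"y": -0.155,"z": -0.05,"jaw": 0},{"x": 0.427,"y": -0.16,"z": -0.05,"jaw": 0}]' > next.json && python3 -m inch next.json
python3 - <<'E'
from h import *
d=imaging.read_camera("scene");cv2.imwrite("pics/s1.png",d["image"])
e=imaging.read_camera("top");cv2.imwrite("pics/t1.png",e["image"])
s=robot.get_state();print(s['q'],s['wrist_force'],s['time_s'],s['tool_pos'])
E
```

```text
time_s: 1.27
tool_pos: [0.6014, -0.2473, 0.2809]
tcp_rot: [-3.057, -0.72, 0.001]
wrist_force: [0.2, 0.0, -0.4]
opening: 0.0002
gripper_force: 0.0
[-5.64418283e-01  2.10947095e-01  1.50744161e+00  4.48273877e-04
  1.42396820e+00  5.42828849e-01] [-0.0139911   0.13171767  0.43986176] 1.375 [ 0.60152456 -0.24743457  0.28066805]
```

View pics/s1.png

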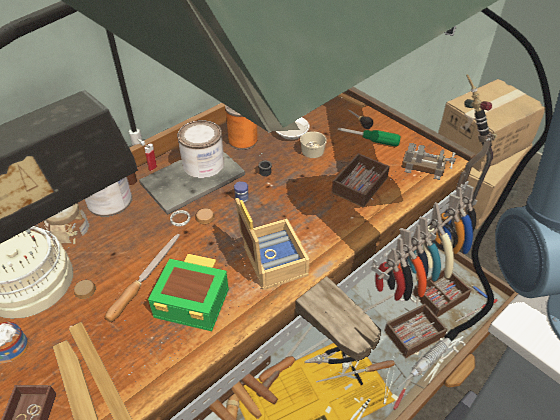

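The scene view now shows the elbow at (525,240). The gripper is hidden behind the wedge, so the wedge is in the foreground. The case is unchanged. I'll move further and start the turn.

```bash
echo '[{"x": 0.02,"y": -0.04,"z": -0.01,"spin": -0.08,"jaw": 0},{"x": 0.043,"y": -0.08,"z": -0.02,"spin": -0.16,"jaw": 0},{"x": 0.065,"y": -0.12,"z": -0.02,"spin": -0.24,"jaw": 0},{"x": 0.086,"y": -0.155,"z": -0.02,"spin": -0.32,"jaw": 0},{"x": 0.107,"y": -0.19,"z": -0.02,"spin": -0.4,"jaw": 0},{"x": 0.128,"y": -0.228,"z": -0.02,"spin": -0.5,"jaw": 0},{"x": 0.15,"y": -0.265,"z": -0.02,"spin": -0.6,"jaw": 0},{"x": 0.171,"y": -0.302,"z": -0.02,"spin": -0.742,"jaw": 0}]' > next.json && python3 -m inch next.json
python3 - <<'E'
from h import *
s=robot.get_state();print(s['q'],s['wrist_force'],s['time_s'],s['tool_pos'],R.from_rotvec(s['tcp_rot']).as_matrix().round(3))
d=imaging.read_camera("scene");cv2.imwrite("pics/s2.png",d["image"])
a=cv2.imread("pics/s1.png").astype(int)
m=(np.abs(d["image"].astype(int)-a).sum(2)>60).astype(np.uint8)
n,l,st,c=cv2.connectedComponentsWithStats(m); print([x.tolist() for x in st[1:] if x[4]>150])
E
```

```text
time_s: 2.38
tool_pos: [0.619, 0.0972, 0.301]
tcp_rot: [2.588, 1.781, -0.001]
wrist_force: [0.3, 0.9, -0.2]
opening: 0.0
gripper_force: 0.0
[-2.47910804e-02  1.42744415e-01  1.54800439e+00 -3.80205861e-04
  1.45134908e+00  3.40904010e-01] [ 0.26520015  0.91497408 -0.1765796 ] 2.375 [0.61898275 0.09719023 0.30104062] [[ 0.358  0.934 -0.001]
 [ 0.934 -0.358 -0.   ]
 [-0.001 -0.    -1.   ]]
[[538, 90, 22, 82, 881], [323, 98, 81, 138, 3868], [248, 120, 107, 164, 4734], [495, 201, 65, 98, 3545], [551, 295, 9, 40, 228], [492, 302, 46, 37, 956]]
```

```bash
echo '[{"x": 0.03,"y": -0.02,"jaw": 0},{"x": 0.06,"y": -0.035,"jaw": 0},{"x": 0.09,"y": -0.05,"jaw": 0},{"x": 0.12,"y": -0.065,"jaw": 0},{"x": 0.15,"y": -0.08,"jaw": 0},{"x": 0.18,"y": -0.095,"jaw": 0}]' > next.json && python3 -m inch next.json | tr '\n' ' '; echo '[{"x": 0.03,"y": -0.015,"jaw": 0},{"x": 0.06,"y": -0.03,"jaw": 0},{"x": 0.09,"y": -0.045,"jaw": 0},{"x": 0.12,"y": -0.06,"jaw": 0},{"x": 0.149,"y": -0.077,"jaw": 0}]' > next.json && python3 -m inch next.json
python3 - <<'E'
from h import *
for n in("scene","top"):
  d=imaging.read_camera(n);cv2.imwrite(f"pics/{n}3.png",d["image"])
print(robot.get_state()['q'])
E
```

```text
time_s: 3.18 tool_pos: [0.5956, 0.2988, 0.301] tcp_rot: [2.592, 1.774, -0.001] wrist_force: [0.1, -0.7, 1.2] opening: -0.0002 gripper_force: 0.0 time_s: 3.8
tool_pos: [0.578, 0.4655, 0.3009]
tcp_rot: [2.592, 1.774, -0.001]
wrist_force: [0.3, -0.1, -0.5]
opening: -0.0001
gripper_force: 0.0
[5.28444523e-01 4.18425686e-01 1.21629161e+00 4.39400601e-04
 1.50778967e+00 8.95407510e-01]
```

View pics/scene3.png

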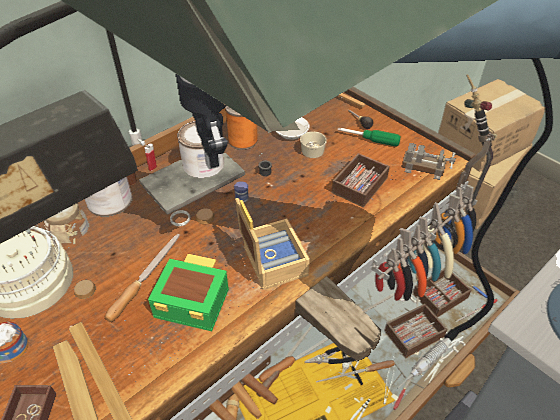

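The scene view shows the arm clear of everything, with the closed fingertips at (210,155) behind the lid at (245,225). I'll descend behind the lid and set up a lid angle estimate from the tab colour.

```bash
echo '[{"z": 0.05,"jaw": 0},{"z": 0.1,"jaw": 0},{"z": 0.14,"jaw": 0},{"z": 0.166,"jaw": 0},{"z": 0.166,"jaw": 0}]' > next.json && python3 -m inch next.json | tr '\n' ' '
cat >> h.py <<'E'
U=np.array([.36,.933,0]);V=np.array([.933,-.36,0]);H=np.array([.554,.410,.055])
def lid(tag=None):
    for n in("scene","top"):
        im=imaging.read_camera(n)["image"]
        if tag: cv2.imwrite(f"pics/{n}{tag}.png",im)
        hsv=cv2.cvtColor(im,cv2.COLOR_BGR2HSV); m=cv2.inRange(hsv,(20,130,110),(32,255,255))
        k,l,st,c=cv2.connectedComponentsWithStats(m)
        for i in range(1,k):
            if st[i][4]<12: continue
            a,d=ray(n,c[i]); P=a+d*(((H-a)@V)/(d@V)); p=(P-H)@U; z=P[2]-.055
            r=np.hypot(p,z)
            if .08<r<.14 and z>-.02: print(n,"lid",round(float(np.arctan2(z,-p)),3),"r",round(float(r),3),c[i].round(1),st[i][4])
    s=robot.get_state();D=s['tool_pos']-H
    print("t",s['time_s'],"tcp p %.4f v %.4f z %.4f"%(D@U,D@V,s['tool_pos'][2]),"Fu %.2f Fz %.2f"%(s['wrist_force']@U,s['wrist_force'][2]))
E
python3 -c "
from h import *
lid('4')"
```

```text
time_s: 4.53 tool_pos: [0.5766, 0.4632, 0.1319] tcp_rot: [-2.593, -1.774, 0.01] wrist_force: [0.5, -0.8, -0.1] opening: 0.0003 gripper_force: 0.0 scene lid 1.651 r 0.109 [246.3 214.8] 67
scene lid 2.98 r 0.111 [199.1 260.6] 175
t 4.625 tcp p 0.0602 v 0.0031 z 0.1365 Fu -0.78 Fz 1.17
```

```bash
echo '[{"x": -0.015,"jaw": 0},{"x": -0.03,"jaw": 0},{"x": -0.036,"jaw": 0},{"x": -0.042,"jaw": 0},{"x": -0.048,"jaw": 0},{"x": -0.054,"jaw": 0},{"x": -0.058,"jaw": 0},{"x": -0.06,"jaw": 0}]' > next.json && python3 -m inch next.json | tr '\n' ' '
python3 -c "
from h import *
lid('5')"
```

```text
time_s: 5.62 tool_pos: [0.5557, 0.4095, 0.135] tcp_rot: [-2.591, -1.776, 0.001] wrist_force: [0.6, -0.5, -0.3] opening: -0.0002 gripper_force: 0.1 scene lid 1.228 r 0.087 [265.6 219.2] 41
scene lid 2.974 r 0.111 [199.2 260.4] 212
t 5.725 tcp p 0.0003 v 0.0018 z 0.1351 Fu 0.44 Fz 0.53
```

```bash
echo '[{"jaw": 0},{"jaw": 0}]' > next.json && python3 -m inch next.json | tr '\n' ' '
python3 -c "
from h import *
lid('6')
a=cv2.imread('pics/scene6.png')[170:290,200:330];b=cv2.imread('pics/top3.png')[180:300,180:310]*0+imaging.read_camera('top')['image'][180:300,180:310]
cv2.imwrite('pics/c6.png',cv2.resize(np.hstack([a,b]),None,fx=3,fy=3))"
```

```text
time_s: 5.98 tool_pos: [0.5559, 0.4099, 0.1353] tcp_rot: [-2.591, -1.776, 0.0] wrist_force: [-0.3, 0.1, 0.4] opening: -0.0003 gripper_force: 0.0 scene lid 1.226 r 0.088 [265.9 218.7] 45
scene lid 2.976 r 0.111 [199.2 260.4] 211
t 6.075 tcp p 0.0006 v 0.0018 z 0.1353 Fu -0.54 Fz 0.07
```

View pics/c6.png

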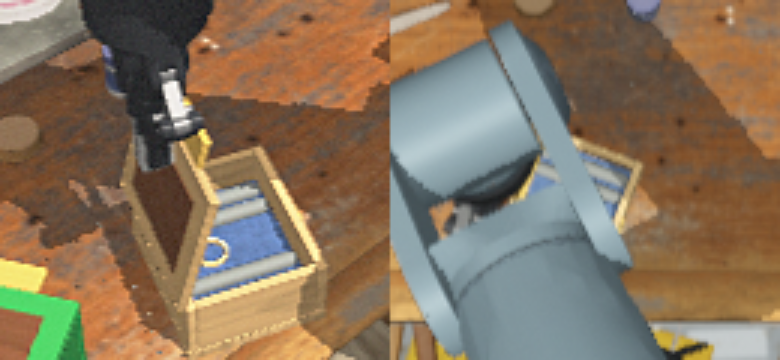

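The scene crop shows the lid standing at about 1.3 rad against the fingertips, with the tab partly hidden behind the hand. I'll push on in small steps.

```bash
echo '[{"x": -0.002,"jaw": 0},{"x": -0.004,"jaw": 0},{"x": -0.004,"jaw": 0}]' > next.json && python3 -m inch next.json | tr '\n' ' '
python3 -c "
from h import *
lid();lid()"; echo '[{"jaw": 0}]' > next.json && python3 -m inch next.json >/dev/null;python3 -c "
from h import *
lid()"
```

```text
time_s: 6.5 tool_pos: [0.5544, 0.4059, 0.1353] tcp_rot: [-2.591, -1.776, 0.0] wrist_force: [0.5, 0.2, -0.1] opening: 0.0002 gripper_force: 0.0 scene lid 1.172 r 0.087 [267.9 219. ] 52
scene lid 2.98 r 0.11 [199.6 260.5] 204
t 6.6 tcp p -0.0035 v 0.0019 z 0.1353 Fu 0.16 Fz -0.32
scene lid 1.166 r 0.089 [268.5 218.4] 50
scene lid 2.975 r 0.11 [199.6 260.4] 215
t 6.7 tcp p -0.0035 v 0.0019 z 0.1353 Fu -0.41 Fz -1.14
scene lid 1.155 r 0.089 [269.  218.4] 54
scene lid 2.982 r 0.11 [199.6 260.6] 210
t 6.925 tcp p -0.0035 v 0.0019 z 0.1353 Fu 0.40 Fz -1.17
```

```bash
echo '[{"jaw": 0},{"jaw": 0}]' > next.json && python3 -m inch next.json >/dev/null;python3 -c "
from h import *
lid('7')"
```

```text
scene lid 1.146 r 0.09 [269.5 217.9] 65
scene lid 2.977 r 0.11 [199.5 260.4] 216
t 7.275 tcp p -0.0035 v 0.0019 z 0.1353 Fu 0.65 Fz -0.64
```

```bash
echo '[{"jaw": 0},{"jaw": 0}]' > next.json && python3 -m inch next.json >/dev/null;python3 -c "
from h import *
lid('8')"
```

```text
scene lid 1.199 r 0.104 [269.7 212.8] 98
scene lid 2.976 r 0.111 [199.3 260.5] 211
t 7.625 tcp p -0.0035 v 0.0019 z 0.1353 Fu -1.33 Fz -0.12
```

The lid has left the fingers and is falling by itself, now at about 1.2 rad. I'll go over the top and catch it in front.

```bash
echo '[{"z": -0.055,"jaw": 0},{"x": -0.05,"z": -0.06,"jaw": 0},{"x": -0.093,"z": -0.045,"jaw": 0},{"x": -0.093,"jaw": 0},{"x": -0.093,"z": 0.04,"jaw": 0}]' > next.json && python3 -m inch next.json | tr '\n' ' '
python3 -c "
from h import *
lid('9')"
```

```text
time_s: 8.25 tool_pos: [0.521, 0.3189, 0.0947] tcp_rot: [2.592, 1.775, 0.002] wrist_force: [0.2, 0.5, -1.4] opening: -0.0001 gripper_force: 0.0 scene lid 1.146 r 0.108 [273.1 211.1] 162
scene lid 2.974 r 0.111 [199.3 260.4] 221
t 8.35 tcp p -0.0992 v -0.0010 z 0.0903 Fu -1.06 Fz -0.68
```

```bash
echo '[{"jaw": 0},{"jaw": 0},{"jaw": 0}]' > next.json && python3 -m inch next.json >/dev/null
python3 -c "
from h import *
lid()"
echo '[{"jaw": 0},{"jaw": 0},{"jaw": 0},{"jaw": 0}]' > next.json && python3 -m inch next.json >/dev/null
python3 -c "
from h import *
lid()"
```

```text
scene lid 1.031 r 0.109 [278.7 211.3] 188
scene lid 2.977 r 0.11 [199.5 260.4] 218
t 8.825 tcp p -0.0960 v 0.0022 z 0.0964 Fu 0.12 Fz 0.44
scene lid 0.822 r 0.109 [287.2 214. ] 227
scene lid 2.976 r 0.11 [199.6 260.4] 230
t 9.425 tcp p -0.0966 v 0.0018 z 0.0952 Fu -0.64 Fz 0.64
```

```bash
echo '[{"jaw": 0},{"jaw": 0},{"jaw": 0},{"jaw": 0}]' > next.json && python3 -m inch next.json >/dev/null
python3 -c "
from h import *
lid('a')"
echo '[{"jaw": 0},{"jaw": 0},{"jaw": 0},{"jaw": 0}]' > next.json && python3 -m inch next.json >/dev/null
python3 -c "
from h import *
lid('b')
a=cv2.imread('pics/sceneb.png')[160:290,210:340]
cv2.imwrite('pics/cb.png',cv2.resize(a,None,fx=4,fy=4))"
```

```text
scene lid 0.822 r 0.108 [287.1 214.1] 223
scene lid 2.974 r 0.11 [199.4 260.4] 229
t 10.025 tcp p -0.0965 v 0.0018 z 0.0953 Fu -1.07 Fz 0.08
scene lid 0.829 r 0.109 [287.  213.8] 219
scene lid 2.978 r 0.11 [199.6 260.5] 227
t 10.625 tcp p -0.0965 v 0.0018 z 0.0953 Fu -0.39 Fz 0.27
```

View pics/cb.png

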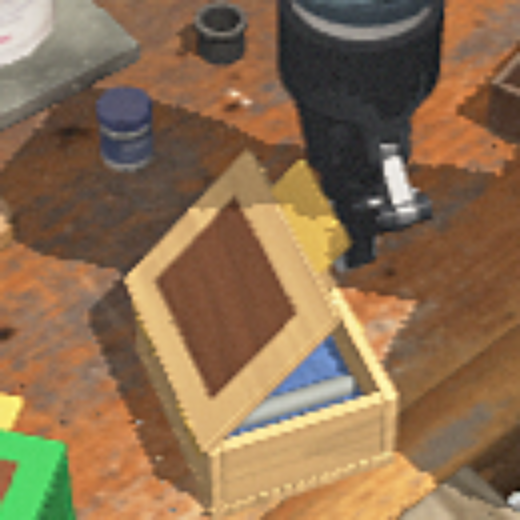

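The crop shows the lid resting with its tab at about (310,215) on the fingers. It has held 0.82 rad (half open) for over a second. Now I'll lower it.

```bash
echo '[{"x": -0.002,"z": 0.002,"jaw": 0},{"x": -0.004,"z": 0.004,"jaw": 0},{"x": -0.006,"z": 0.005,"jaw": 0},{"x": -0.008,"z": 0.007,"jaw": 0},{"x": -0.01,"z": 0.008,"jaw": 0},{"x": -0.012,"z": 0.01,"jaw": 0},{"x": -0.014,"z": 0.011,"jaw": 0},{"x": -0.016,"z": 0.013,"jaw": 0},{"x": -0.018,"z": 0.015,"jaw": 0},{"x": -0.02,"z": 0.018,"jaw": 0},{"x": -0.022,"z": 0.02,"jaw": 0},{"x": -0.024,"z": 0.022,"jaw": 0}]' > next.json && python3 -m inch next.json | tr '\n' ' '
python3 -c "
from h import *
lid('c');lid()"
```

```text
time_s: 12.12 tool_pos: [0.5122, 0.2968, 0.0731] tcp_rot: [-2.591, -1.776, 0.0] wrist_force: [-0.4, 0.3, 0.1] opening: 0.0001 gripper_force: 0.1 scene lid 0.437 r 0.109 [298.6 222.2] 205
scene lid 2.975 r 0.11 [199.5 260.4] 231
t 12.225 tcp p -0.1209 v 0.0016 z 0.0729 Fu -2.09 Fz -0.27
scene lid 0.426 r 0.109 [298.6 222.6] 204
scene lid 2.978 r 0.11 [199.8 260.4] 232
t 12.325 tcp p -0.1207 v 0.0017 z 0.0732 Fu -1.58 Fz -0.74
```

```bash
echo '[{"x": -0.0005,"z": 0.001,"jaw": 0},{"x": -0.001,"z": 0.002,"jaw": 0},{"x": -0.0015,"z": 0.003,"jaw": 0},{"x": -0.002,"z": 0.005,"jaw": 0},{"x": -0.0025,"z": 0.006,"jaw": 0},{"x": -0.003,"z": 0.008,"jaw": 0},{"x": -0.0035,"z": 0.009,"jaw": 0},{"x": -0.004,"z": 0.01,"jaw": 0}]' > next.json && python3 -m inch next.json | tr '\n' ' '
python3 -c "
from h import *
lid('d');lid()"
```

```text
time_s: 13.32 tool_pos: [0.5108, 0.2933, 0.0632] tcp_rot: [-2.591, -1.776, -0.0] wrist_force: [-1.4, -1.2, 0.5] opening: -0.0 gripper_force: 0.7 scene lid 0.345 r 0.109 [300.2 224.8] 201
scene lid 2.976 r 0.11 [199.6 260.4] 234
t 13.425 tcp p -0.1245 v 0.0017 z 0.0632 Fu -1.78 Fz -0.44
scene lid 0.351 r 0.109 [300.  224.7] 195
scene lid 2.974 r 0.11 [199.5 260.3] 235
t 13.525 tcp p -0.1245 v 0.0017 z 0.0632 Fu -2.57 Fz -0.30
```

```bash
echo '[{"x": -0.0004,"z": 0.0015,"jaw": 0},{"x": -0.0008,"z": 0.003,"jaw": 0},{"x": -0.0013,"z": 0.0045,"jaw": 0},{"x": -0.0018,"z": 0.006,"jaw": 0},{"x": -0.0022,"z": 0.0075,"jaw": 0},{"x": -0.0026,"z": 0.009,"jaw": 0},{"x": -0.003,"z": 0.0105,"jaw": 0},{"x": -0.0033,"z": 0.012,"jaw": 0}]' > next.json && python3 -m inch next.json | tr '\n' ' '
python3 -c "
from h import *
lid('e');lid()"
```

```text
time_s: 14.52 tool_pos: [0.5096, 0.2901, 0.0512] tcp_rot: [-2.591, -1.776, 0.0] wrist_force: [-1.2, -2.3, 0.1] opening: -0.0001 gripper_force: 1.0 scene lid 0.24 r 0.109 [301.6 227.9] 202
scene lid 2.976 r 0.11 [199.6 260.4] 236
t 14.625 tcp p -0.1278 v 0.0017 z 0.0511 Fu -1.50 Fz 0.03
scene lid 0.249 r 0.109 [301.3 227.7] 176
scene lid 2.974 r 0.11 [199.6 260.3] 234
t 14.725 tcp p -0.1278 v 0.0018 z 0.0512 Fu -2.19 Fz -0.28
```

```bash
echo '[{"x": -0.0002,"z": 0.0015,"jaw": 0},{"x": -0.0005,"z": 0.003,"jaw": 0},{"x": -0.0008,"z": 0.0045,"jaw": 0},{"x": -0.001,"z": 0.006,"jaw": 0},{"x": -0.0012,"z": 0.0075,"jaw": 0},{"x": -0.0014,"z": 0.009,"jaw": 0},{"x": -0.0016,"z": 0.0105,"jaw": 0},{"x": -0.0017,"z": 0.012,"jaw": 0}]' > next.json && python3 -m inch next.json | tr '\n' ' '
python3 -c "
from h import *
lid('f');lid()"
```

```text
time_s: 15.72 tool_pos: [0.5089, 0.2883, 0.039] tcp_rot: [2.591, 1.776, -0.001] wrist_force: [-2.7, -4.9, 0.2] opening: 0.0002 gripper_force: 2.6 scene lid 0.134 r 0.11 [302.5 231.3] 188
scene lid 2.976 r 0.11 [199.7 260.4] 236
t 15.825 tcp p -0.1298 v 0.0017 z 0.0390 Fu -4.81 Fz 0.20
scene lid 0.137 r 0.11 [302.4 231.2] 185
scene lid 2.975 r 0.11 [199.5 260.4] 232
t 15.925 tcp p -0.1298 v 0.0017 z 0.0391 Fu -4.81 Fz -0.55
```

```bash
echo '[{"x": -0.0004,"z": 0.0012,"jaw": 0},{"x": -0.0006,"z": 0.0025,"jaw": 0},{"x": -0.0007,"z": 0.004,"jaw": 0},{"x": -0.0008,"z": 0.0055,"jaw": 0},{"x": -0.0009,"z": 0.007,"jaw": 0},{"x": -0.001,"z": 0.0085,"jaw": 0}]' > next.json && python3 -m inch next.json | tr '\n' ' '
python3 -c "
from h import *
lid('g');lid()"
```

```text
time_s: 16.68 tool_pos: [0.5086, 0.2876, 0.0306] tcp_rot: [-2.591, -1.776, 0.0] wrist_force: [-2.1, -4.0, 0.9] opening: 0.0003 gripper_force: 2.4 scene lid 0.066 r 0.11 [302.8 233.6] 174
scene lid 2.973 r 0.11 [199.5 260.3] 236
t 16.775 tcp p -0.1306 v 0.0017 z 0.0305 Fu -4.10 Fz -0.77
scene lid 0.073 r 0.11 [302.8 233.3] 177
scene lid 2.976 r 0.11 [199.7 260.4] 233
t 16.875 tcp p -0.1305 v 0.0017 z 0.0307 Fu -5.07 Fz -0.87
```

```bash
echo '[{"x": -0.0002,"z": 0.0012,"jaw": 0},{"x": -0.0003,"z": 0.0025,"jaw": 0},{"x": -0.0004,"z": 0.0035,"jaw": 0},{"x": -0.0005,"z": 0.005,"jaw": 0},{"x": -0.0005,"z": 0.006,"jaw": 0},{"x": -0.0005,"z": 0.007,"jaw": 0}]' > next.json && python3 -m inch next.json | tr '\n' ' '
python3 -c "
from h import *
lid('h');lid()"
```

```text
time_s: 17.62 tool_pos: [0.5088, 0.2873, 0.0242] tcp_rot: [2.591, 1.776, 0.001] wrist_force: [-3.5, -3.3, 2.3] opening: -0.0005 gripper_force: 2.3 scene lid 0.018 r 0.11 [303.1 235.1] 172
scene lid 2.976 r 0.11 [199.6 260.4] 232
t 17.725 tcp p -0.1308 v 0.0021 z 0.0241 Fu -4.36 Fz 1.89
scene lid 0.021 r 0.11 [303.  235.1] 166
scene lid 2.977 r 0.109 [199.9 260.4] 233
t 17.825 tcp p -0.1308 v 0.0021 z 0.0241 Fu -4.30 Fz 2.21
```

Fz has risen to +2 N, so the lid is seated. I'll back the hand away to the front, then go up.

```bash
echo '[{"x": -0.0002,"z": 0.001,"jaw": 0},{"x": -0.001,"z": 0.001,"jaw": 0},{"x": -0.003,"z": 0.001,"jaw": 0},{"x": -0.012,"z": 0.001,"jaw": 0},{"x": -0.035,"z": 0.001,"jaw": 0},{"x": -0.06,"z": -0.02,"jaw": 0},{"x": -0.065,"z": -0.07,"jaw": 0},{"x": -0.065,"z": -0.12,"jaw": 0},{"x": -0.065,"z": -0.17,"jaw": 0},{"x": -0.065,"z": -0.22,"jaw": 0},{"x": -0.065,"z": -0.22,"jaw": 0}]' > next.json && python3 -m inch next.json | tr '\n' ' '
python3 -c "
from h import *
lid('i')
a=cv2.imread('pics/scenei.png')[170:310,190:350];b=cv2.imread('pics/topi.png')[190:300,180:305]
b=cv2.resize(b,(159,140));cv2.imwrite('pics/ci.png',cv2.resize(np.hstack([a,b]),None,fx=2.5,fy=2.5))"
```

```text
time_s: 19.2 tool_pos: [0.4875, 0.2269, 0.2491] tcp_rot: [2.588, 1.774, 0.015] wrist_force: [0.6, 0.2, -0.3] opening: -0.0003 gripper_force: 0.0 scene lid 0.018 r 0.11 [302.9 235.2] 209
scene lid 2.973 r 0.11 [199.6 260.3] 238
top lid 0.411 r 0.119 [259.6 256.2] 133
t 19.3 tcp p -0.1963 v 0.0017 z 0.2438 Fu -0.51 Fz -0.02
```

View pics/ci.png

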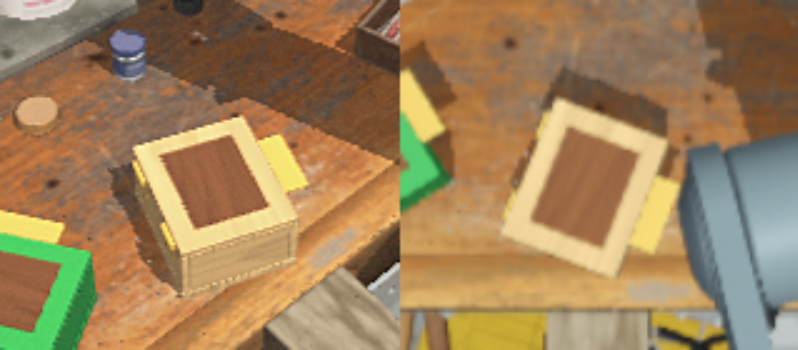

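The case is fully shut and still in place, and the hand is clear at z = 0.24 m. I'll hand in.

```bash
python3 -c "
from plant import robot
print(robot.finish_job())"
```

```text
the job is handed in; nothing more can be done
None
```

The ring case is shut and the job is handed in: the lid fell by itself, was caught on the closed fingers and rested at about 0.82 rad, then was lowered to shut by 19 s, with its tab edge resting against the upright fingers because the hand could not tilt underneath; the case looks unmoved and the hand is clear.

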